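Lock the hammer-head post into the specimen rail

TASK

Anchor the post with the long hammer-head foot in the slotted aluminium rail at the brass index mark: lower its foot through the slot lengthwise, then turn the post a quarter turn so that the foot lies square across under both lips, and let go, leaving it standing upright on the channel's floor. Leave the post with the round foot and the post with the square foot where they stand.

Things in the scene. Friction and masses are not known exactly. Their poses are not given: they have to be found in the camera images.
- hammer_post_grip (a point): The post to fit: brass, 76 mm tall, about 0.22 kg, standing loose on the desk. Flat oblong foot 50 (x) by 22 (y) by 8 mm thick; round stem 14 mm across; on top a wing grip 36 (x) by 14 (y) by 34 mm tall, parallel to the foot. The point is the wing's centre, 59 mm above the foot's underside; x along foot and wing, z up.
- mark (a point): Middle of the slot, level with the lips' top, between two brass index tabs and lines on the fixed aluminium rail (280 x 74 x 27 mm high, ends closed). x along the slot, y across, z up. Slot 32 mm wide, running at least 60 mm each way from here. Lips 5 mm thick; channel below them 66 mm wide, 18 mm deep, its floor 23 mm below this point. Tabs are lip-high, out to 45.5 mm each side.
- disc_post_grip (a point): Bystander: a brass post with the same stem, wing and height but a round foot 50 mm across, 8 mm thick. The point is the centre of its wing, 59 mm above its underside; x along the wing.
- square_post_grip (a point): Bystander: a brass post with the same stem, wing and height but a square foot 28 by 28 mm, 8 mm thick. The point is the centre of its wing, 59 mm above its underside; x along the wing.
There are look-alikes about, which are no part of the job. Leave any black or red look-alike of the part that bears hammer_post_grip alone.

How it is judged (in metres and radians):
On the way:
1. the foot of the hammer-head post is down through the slot, below the lips, near the mark (z of hammer_post_grip in the frame of mark below 0.045 m and horizontal distance between hammer_post_grip and mark below 0.03 m), for 0.1 s.
At the end, for the whole second after the job is handed in: The hammer-head post stands upright (within 0.2 rad) on the floor of the channel (within 6 mm), within 20 mm of the mark, its foot square across the slot under both lips (within 20 degrees) (horizontal distance between hammer_post_grip and mark below 0.02 m and z of hammer_post_grip in the frame of mark below 0.042 m and angle between the x axis of hammer_post_grip and the y axis of mark, either way round below 0.35 rad and angle between hammer_post_grip's own z axis and vertical below 0.2 rad); the robot touches nothing.
It fails at once if the round-footed or the square-footed post is moved by more than 30 mm (distance of any of disc_post_grip, square_post_grip from where it was at the start of the episode above 0.03 m).
It also fails if it takes over 42 s, if anything falls off the work surface, if the arm or the gripper's body presses on something with over 40 N, if the wrist force passes 120 N, or if a joint passes its speed limit or range.

ROBOT

A 6-joint arm with a two-finger parallel gripper is mounted at the origin on the work surface. World frame = base frame: x ahead of the robot, y to its left, z up, the work surface at z = 0. Lengths are in mm, angles in rad, forces in N, time in s.
With the tool pointing down it reaches from about 400 to 925 mm from the base axis. Payload 12.5 kg.
Tool frame: the origin (TCP) lies on the centre line of the jaws, within the pads' length; the fingertips stand 14 mm ahead of it and the grasp point (between the pads) lies 5 mm behind it; z points along the fingers, y is the direction in which the jaws open and shut (so a half turn about z gives the same grasp; the last joint's range is limited). The gripper opens to 95 mm and grips with 3 to 60 N. Pads are 20 mm wide; open, the fingers measure 119 mm over their backs; the gripper's body (75 mm by 180 mm) begins 59 mm behind the grasp point.
Start: joints at [1.059, 0.491, 1.559, -0, 1.092, -0.106], TCP at [246.706, 574.266, 228.661] pointing down, gripper open.
Joint ranges: [-3.1, 3.1], [-0.84, 2.19], [0.05, 2.79], [-1.13, 4.28], [0.06, 2.93], [-2.69, 2.69]. Speed limits (rad/s): [2.22, 2.22, 2.79, 3.14, 3.14, 3.14].

INTERFACE

Orientations are given as [roll, pitch, yaw] about the fixed x, y, z axes, in that order (R = Rz(yaw) Ry(pitch) Rx(roll)).
In Python, from cell import * gives the robot as it stands.
- The arm moves only by the tool play_rows, never from a script. Its argument "moves" is a list of rows, each a list of 7 numbers: the shift along the tool's x, y, z in m, then the turn, a rotation vector about the tool's x, y, z in rad, then the opening in per cent of the stroke, from 0 (shut) to 100 (fully open). In form: [[tx, ty, tz, ax, ay, az, claw], ...]. A call has 1 to 8 rows; each row shifts and turns the pose as measured when the row begins, along the tool's axes as they then stand; what a row does not reach is not made up. A row lasts 1/10 s, in which the tool goes at most 50 mm and 8.59 degrees, less where a joint would pass 70% of its speed; a pose out of reach is approached as far as the arm can. A call is refused whole if a number of a shift passes 0.05 or a number of a turn 0.15, either way. A call with a gripper value outside its range is refused whole. The fingers move at their own pace and stop on an object; the grip force is fixed at half the most. Time passes only in rows, so rows that do not move let the fingers close. It gives the time, the measured TCP pose, the force and the opening at its end, in the units of the state.
- state(): the state, without advancing time (a new reading comes with each control period).
- read_camera(name): name is "side" or "top" or "wrist"; returns a dict with "img" (400x640x3 uint8, red, green, blue), "fx", "fy", "cx", "cy" (pixels), "k1" (the pictures are not rectified: a ray, as slopes to the right and down, at radius r is drawn at 1 + k1 r^2 times it, then the intrinsics apply), "R" (3x3) and "t" (3): a world point X has camera coordinates R X + t. Camera axes: x right, y down, z forward; pixel columns grow to the right and rows downward; lengths in mm; the calibration is good to about 2 mm. A picture is of the moment at which its call begins. There is no depth.
- job_done(): hands the job in, once; it reports no verdict.
The state is a dict: "t": time; "joints": joint angles; "qvel": joint speeds; "tau": joint torques, N m; "eef_pos": TCP position; "tcp_rot": TCP orientation; "ft_force": force on the tool from outside, world axes, zero at the start; "moment": the same for the moment, N m; "opening": opening from 0.0 (shut) to 1.0 (fully open).
Only numpy, scipy, OpenCV 4.12 (cv2) and the standard library are available. Lean on these libraries where they do the work, as an engineer would, in place of code of your own. Each camera call takes 0.05 s, during which the arm holds its last target.

## Working session

There is one attempt and no reset: what is moved stays moved. The work goes in short steps, Python scripts to look and compute and a tool call to move; the robot and the scene stay as the last step left them, time stands still between calls to the robot, and variables do not carry over. Pictures are saved under pics/ and viewed, and the job is handed in when it is done.

Besides the shell and the picture viewer there is one more tool, called by a JSON object that holds its "method" and its "body", one argument or row to a line. play_rows: Moves the arm, as the interface text tells. Its arguments: {"type":"object","properties":{"moves":{"type":"array"}},"required":["moves"]}

```bash
mkdir -p pics; ls
python3 - <<'E'
from cell import *
import cv2,numpy as np
for n in ["side","top","wrist"]:
    c=read_camera(n)
    cv2.imwrite(f"pics/{n}0.png",c["img"][:,:,::-1])
    print(n,c["fx"],c["fy"],c["cx"],c["cy"],c["k1"],np.round(c["R"],3).tolist(),np.round(c["t"],1).tolist())
    np.savez(f"pics/{n}0.npz",**c)
print(state())
E
```

```text
pics
side 477.45915151219333 477.45915151219333 321.06493613026566 201.47243232170277 -0.01877631365656162 [[0.985, -0.174, -0.002], [-0.103, -0.573, -0.813], [0.141, 0.801, -0.582]] [-497.4, 89.1, 802.6]
top 363.01572102608515 363.01572102608515 324.67063315895695 199.6741825041021 -0.08436470609654512 [[0.008, -0.999, -0.031], [-0.996, -0.005, -0.086], [0.085, 0.031, -0.996]] [-14.1, 491.3, 681.1]
wrist 321.3837662703673 321.3837662703673 322.4186477919386 197.91222257267316 -0.0036269357662816 [[0.395, 0.919, -0.001], [0.884, -0.38, 0.272], [0.249, -0.108, -0.962]] [-624.2, -31.0, 390.3]
{'t': 0.15, 'joints': array([ 1.05938315e+00,  4.91392767e-01,  1.55931518e+00,  6.97835475e-06,
        1.09169519e+00, -1.05597719e-01]), 'qvel': array([ 0.00074915, -0.00105924, -0.00164266,  0.00302283, -0.00135412,
        0.00060776]), 'tau': array([ 1.83158205e-03, -6.12891912e+01, -2.58280760e+01,  6.92773378e-02,
        4.72277496e-02, -6.30584941e-05]), 'eef_pos': array([246.62400857, 574.10132604, 228.21161145]), 'tcp_rot': array([-3.14078734e+00, -9.15815705e-05,  2.73577394e+00]), 'ft_force': array([-0.07019117, -0.39044781,  0.16539989]), 'moment': array([0.03099357, 0.00543937, 0.10731449]), 'opening': 0.998129806717416}
```

View pics/side0.png

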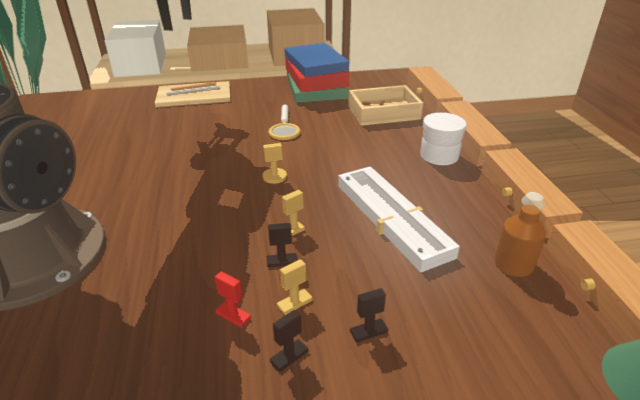

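View pics/top0.png

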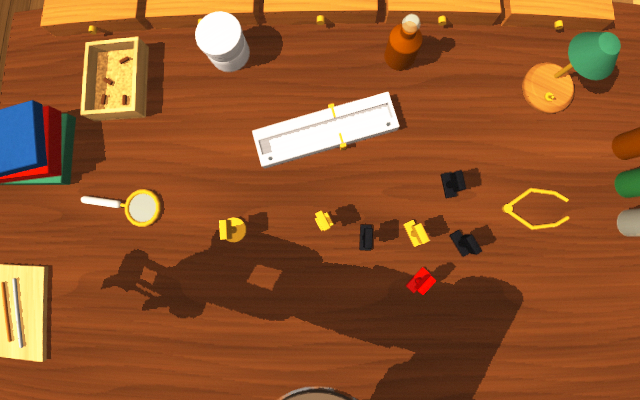

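View pics/wrist0.png

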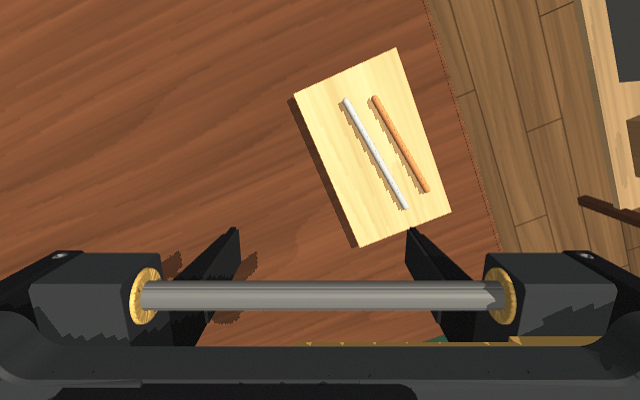

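Brass candidates in the side/top views are (275,162)/(232,229), (293,213)/(324,220) and (294,287)/(416,233). I'll enlarge them to tell the feet apart.

```bash
cat > h.py <<'E'
import cv2,numpy as np
def load(n): return dict(np.load(f"pics/{n}.npz"))
def K(c): return np.array([[c["fx"],0,c["cx"]],[0,c["fy"],c["cy"]],[0,0,1]],float)
def D(c): return np.array([float(c["k1"]),0,0,0,0])
def ray(c,p):
    u=cv2.undistortPoints(np.array([[p]],float),K(c),D(c))[0,0]
    d=c["R"].T@np.array([u[0],u[1],1.]); o=-c["R"].T@c["t"]
    return o,d/np.linalg.norm(d)
def plane(c,p,z):
    o,d=ray(c,p); return o+d*(z-o[2])/d[2]
def tri(obs):
    A=np.zeros((3,3));b=np.zeros(3)
    R=[ray(c,p) for c,p in obs]
    for o,d in R:
        P=np.eye(3)-np.outer(d,d);A+=P;b+=P@o
    X=np.linalg.solve(A,b)
    return X,[float(np.linalg.norm((np.eye(3)-np.outer(d,d))@(X-o))) for o,d in R]
def proj(c,X):
    return cv2.projectPoints(np.array([X],float),cv2.Rodrigues(c["R"])[0],c["t"],K(c),D(c))[0][0,0]
E
python3 - <<'E'
from h import *
s=load("side0")["img"][:,:,::-1];t=load("top0")["img"][:,:,::-1]
a=cv2.resize(s[130:330,230:330],(400,800)[:2],interpolation=cv2.INTER_CUBIC)
a=cv2.resize(s[140:320,240:330],(300,600),interpolation=cv2.INTER_CUBIC)
b=cv2.resize(t[205:255,360:440],(480,300),interpolation=cv2.INTER_CUBIC)
d=cv2.resize(t[75:175,240:410],(480,300),interpolation=cv2.INTER_CUBIC)
cv2.imwrite("pics/crop1.png",np.hstack([a,np.vstack([b,d])]))
for n in ["side0","top0"]:
    im=load(n)["img"]; hsv=cv2.cvtColor(im,cv2.COLOR_RGB2HSV)
    m=cv2.inRange(hsv,(18,120,110),(35,255,255))
    k,l,st,ce=cv2.connectedComponentsWithStats(m)
    print(n,[(st[i].tolist(),ce[i].round(1).tolist()) for i in range(1,k) if st[i][4]>15])
E
```

```text
side0 [([416, 88, 6, 5, 25], [418.8, 90.0]), ([268, 121, 32, 19, 212], [283.8, 131.7]), ([263, 143, 24, 40, 646], [273.4, 163.3]), ([502, 187, 10, 9, 72], [506.9, 191.1]), ([282, 190, 23, 45, 601], [293.4, 209.3]), ([378, 220, 5, 15, 40], [380.2, 226.4]), ([277, 259, 35, 56, 1108], [293.5, 286.7]), ([581, 278, 14, 12, 131], [587.8, 283.9])]
top0 [([41, 0, 96, 25, 1474], [85.1, 11.0]), ([146, 0, 107, 17, 1238], [193.4, 6.6]), ([264, 0, 113, 11, 993], [315.9, 4.8]), ([388, 0, 112, 12, 938], [442.0, 5.2]), ([476, 0, 24, 3, 42], [489.2, 0.5]), ([510, 0, 104, 19, 1236], [560.3, 7.9]), ([593, 0, 19, 4, 48], [603.0, 1.0]), ([633, 0, 7, 5, 29], [636.1, 1.6]), ([317, 15, 7, 9, 49], [320.0, 18.8]), ([438, 16, 8, 9, 55], [441.5, 19.5]), ([406, 21, 9, 6, 33], [409.9, 23.4]), ([554, 20, 9, 9, 54], [558.1, 23.7]), ([88, 26, 8, 8, 35], [91.7, 28.6]), ([83, 40, 35, 37, 177], [91.0, 51.9]), ([81, 40, 57, 75, 1469], [118.6, 77.8]), ([537, 63, 36, 29, 361], [558.7, 76.0]), ([527, 84, 32, 21, 157], [542.5, 94.2]), ([529, 96, 9, 9, 29], [532.9, 99.9]), ([538, 98, 11, 7, 24], [541.6, 101.2]), ([328, 103, 8, 14, 41], [331.6, 108.1]), ([105, 111, 21, 2, 21], [115.0, 111.5]), ([339, 133, 7, 16, 52], [341.9, 142.8]), ([120, 189, 40, 38, 460], [141.0, 207.5]), ([502, 188, 67, 42, 591], [534.0, 208.0]), ([315, 211, 19, 20, 246], [323.0, 220.5]), ([219, 217, 27, 25, 461], [232.0, 229.1]), ([404, 220, 26, 27, 409], [416.0, 233.0]), ([0, 264, 20, 14, 33], [10.4, 267.3]), ([20, 266, 19, 94, 414], [26.4, 313.4]), ([43, 267, 1, 17, 17], [43.0, 275.0]), ([7, 279, 3, 19, 28], [7.9, 289.8]), ([1, 281, 9, 62, 80], [3.8, 311.2]), ([11, 280, 2, 23, 25], [11.1, 290.8]), ([31, 314, 12, 48, 60], [40.8, 342.1]), ([11, 323, 4, 19, 30], [12.4, 333.3]), ([0, 341, 8, 17, 39], [2.3, 351.2])]
```

View pics/crop1.png

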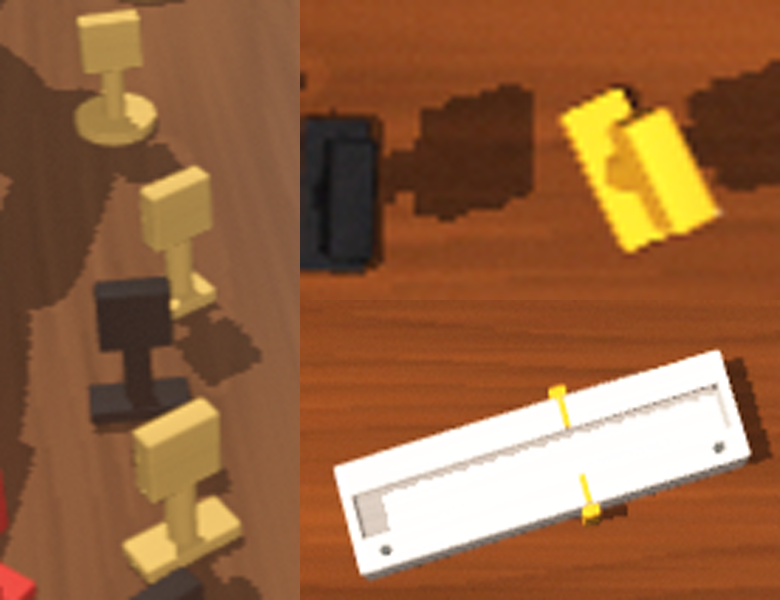

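The post at side (294,287) / top (416,233) has the oblong foot, so it is the one meant. (275,162) has a round foot and (293,213) a small square one. Next I'll zoom in to read its corners.

Run:
```python
from h import *
s=load("side0")["img"][:,:,::-1];t=load("top0")["img"][:,:,::-1]
a=cv2.resize(s[254:319,270:320],None,fx=8,fy=8,interpolation=cv2.INTER_NEAREST)
b=cv2.resize(t[214:252,398:434],None,fx=10,fy=10,interpolation=cv2.INTER_NEAREST)
c=np.zeros((520,360,3),np.uint8);c[:380]=b
cv2.imwrite("pics/crop2.png",np.hstack([a,c]))
```

```text
(no output)
```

View pics/crop2.png

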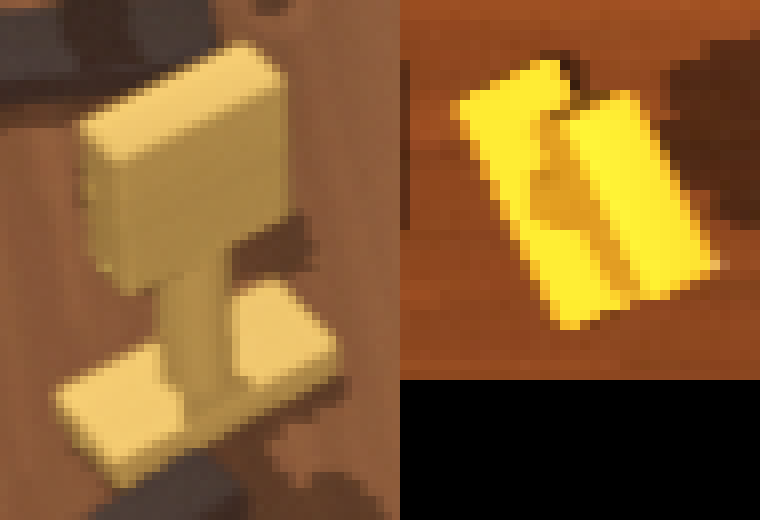

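Run:
```python
from h import *
s=load("side0");t=load("top0")
S=lambda x,y:(270+x/8-.5,254+y/8-.5)
T=lambda x,y:(398+(x-400)/10-.5,214+y/10-.5)
pr={"wNL":((122,160),(718,265)),"wNR":((285,82),(630,92)),"wFR":((243,42),(570,118)),"wFL":((82,122),(650,300)),"fFR":((278,282),(455,102)),"fFL":((55,395),(565,328))}
X={}
for k,(a,b) in pr.items():
    X[k],e=tri([(s,S(*a)),(t,T(*b))]); print(k,X[k].round(1),np.round(e,1))
c=np.mean([X[k] for k in ["wNL","wNR","wFR","wFL"]],0);print("wing top c",c)
d=X["wNR"]-X["wNL"]+X["wFR"]-X["wFL"];print("yaw",np.arctan2(d[1],d[0]),np.linalg.norm(d)/2)
d=X["fFR"]-X["fFL"];print("foot yaw",np.arctan2(d[1],d[0]),np.linalg.norm(d))
a=cv2.resize(s["img"][160:270,330:460,::-1],None,fx=6,fy=5,interpolation=cv2.INTER_CUBIC)
a=cv2.resize(s["img"][160:270,330:460,::-1],None,fx=5,fy=5,interpolation=cv2.INTER_NEAREST)
cv2.imwrite("pics/crop3.png",a)
b=cv2.resize(t["img"][85:170,245:405,::-1],None,fx=5,fy=5,interpolation=cv2.INTER_NEAREST)
cv2.imwrite("pics/crop4.png",b)
```

```text
wNL [ 417.6 -198.5   74.1] [1.5 1.5]
wNR [ 448.2 -183.4   73.5] [1.6 1.6]
wFR [ 442.9 -172.4   74.1] [1. 1.]
wFL [ 411.6 -186.6   73. ] [1.8 1.8]
fFR [ 448.  -164.9    4.6] [1.8 1.8]
fFL [ 403.5 -186.1    4.6] [1.4 1.4]
wing top c [ 430.10556158 -185.23360725   73.67406972]
yaw 0.4418143815283075 34.23500783888301
foot yaw 0.44387062057022697 49.25691134773192
```

View pics/crop3.png

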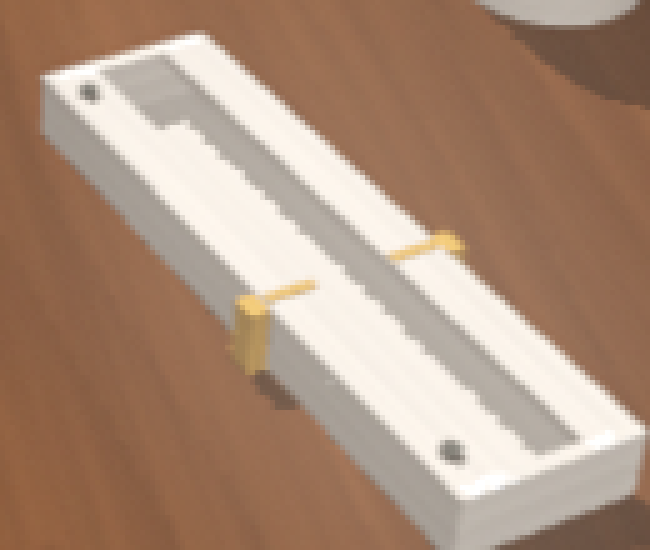

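View pics/crop4.png

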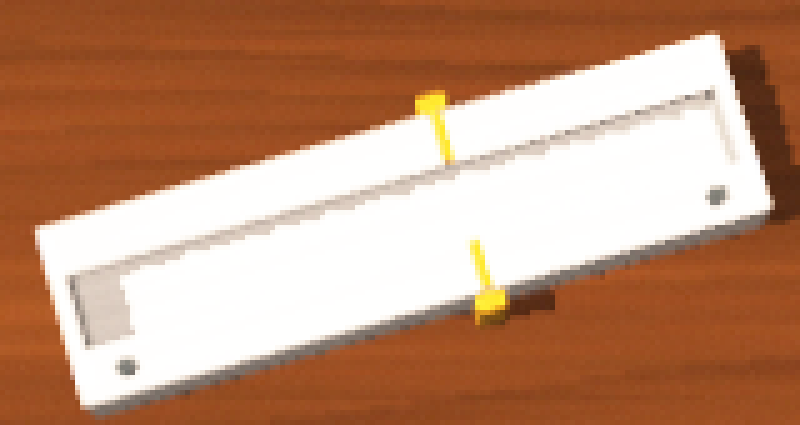

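Run:
```python
from h import *
s=load("side0");t=load("top0")
S=lambda x,y:(330+x/5-.5,160+y/5-.5)
T=lambda x,y:(245+x/5-.5,85+y/5-.5)
pr={"ln":((315,285),(474,240)),"lf":((391,259),(449,160)),"c1":((42,77),(88,403)),"c2":((207,36),(37,228)),"c3":((643,430),(717,35)),"c4":((463,497),(772,203)),"h1":((89,92),(128,367)),"h2":((453,451),(716,195))}
X={}
for k,(a,b) in pr.items():
    X[k],e=tri([(s,S(*a)),(t,T(*b))]); print(k,X[k].round(1),np.round(e,1))
m=(X["ln"]+X["lf"])/2;print("mark",m, "corner mean",np.mean([X[k] for k in("c1","c2","c3","c4")],0))
for p,q in(("c1","c4"),("c2","c3"),("h1","h2"),("c1","c2"),("c4","c3"),("ln","lf")):
    d=X[q]-X[p];print(p,q,np.linalg.norm(d).round(1),np.arctan2(d[1],d[0]).round(4))
```

```text
ln [624.8 -39.1  25.1] [1.7 1.7]
lf [656.7 -29.1  25.1] [1.3 1.3]
c1 [558.5 111.4  25.9] [0.5 0.5]
c2 [631.2 134.3  23.1] [2.1 2.1]
c3 [ 707.4 -135.    26.6] [1.1 1.1]
c4 [ 638.6 -155.4   26.8] [0.9 0.9]
h1 [573.4  95.8  26.9] [1.3 1.3]
h2 [ 642.5 -133.7   26.5] [1.5 1.5]
mark [640.74945266 -34.13056006  25.12886805] corner mean [633.95228966 -11.18515496  25.61094938]
c1 c4 278.6 -1.2792
c2 c3 279.9 -1.2952
h1 h2 239.6 -1.2786
c1 c2 76.2 0.3041
c4 c3 71.7 0.2881
ln lf 33.4 0.3036
```

The two views agree to about 2 mm. Wing top is at (430,-185), z≈74–76, yaw 0.442. The mark is at (641,-34), z≈25–27, slot yaw ≈-1.285. The measured sizes also match: rail 279 mm, foot 49 mm, slot 33 mm. Now I'll plan the approach.

```bash
cat > plan.py <<'E'
import numpy as np
from cell import state
def plan(tgt,yaw,N,polar=False,rz=1):
    s=state();p=np.array(s["eef_pos"]);y0=s["tcp_rot"][2]
    dy=(yaw-y0+np.pi)%(2*np.pi)-np.pi
    if abs(rz)>1: dy+=0
    tgt=np.array(tgt,float)
    def pt(f):
        if polar:
            r0,r1=np.hypot(*p[:2]),np.hypot(*tgt[:2]);a0,a1=np.arctan2(p[1],p[0]),np.arctan2(tgt[1],tgt[0])
            r=r0+(r1-r0)*f;a=a0+(a1-a0)*f
            return np.array([r*np.cos(a),r*np.sin(a),p[2]+(tgt[2]-p[2])*f])
        return p+(tgt-p)*f
    print("from",p.round(1),round(y0,4),"rp",np.round(s["tcp_rot"][:2],4),"t",s["t"],"F",np.round(s["ft_force"],1),"op",round(s["opening"],3))
    for i in range(N):
        y=y0+dy*i/N;d=pt((i+1)/N)-pt(i/N)
        print([round((np.cos(y)*d[0]+np.sin(y)*d[1])/1000,4),round((np.sin(y)*d[0]-np.cos(y)*d[1])/1000,4),round(-d[2]/1000,4),0,0,round(-dy/N,4)])
E
python3 - <<'E'
from h import *
from plan import plan
plan([400,-170,210],0.442,20,True)
c=load("wrist0");R=c["R"];o=-R.T@c["t"];print("cam pos",o)
yaw=2.7358;Rt=np.array([[np.cos(yaw),np.sin(yaw),0],[np.sin(yaw),-np.cos(yaw),0],[0,0,-1]])
print("cam in tool",Rt.T@(o-np.array([246.6,574.1,228.2])),"axis",Rt.T@R[2],"xax",Rt.T@R[0])
E
```

```text
from [246.6 574.1 228.2] 2.7358 rp [-3.1408e+00 -1.0000e-04] t 0.15 F [-0.1 -0.4  0.2] op 0.998
[np.float64(-0.0482), np.float64(-0.0114), np.float64(0.0009), 0, 0, np.float64(0.1147)]
[np.float64(-0.0478), np.float64(-0.0096), np.float64(0.0009), 0, 0, np.float64(0.1147)]
[np.float64(-0.0474), np.float64(-0.0079), np.float64(0.0009), 0, 0, np.float64(0.1147)]
[np.float64(-0.0469), np.float64(-0.0062), np.float64(0.0009), 0, 0, np.float64(0.1147)]
[np.float64(-0.0463), np.float64(-0.0046), np.float64(0.0009), 0, 0, np.float64(0.1147)]
[np.float64(-0.0457), np.float64(-0.003), np.float64(0.0009), 0, 0, np.float64(0.1147)]
[np.float64(-0.0451), np.float64(-0.0015), np.float64(0.0009), 0, 0, np.float64(0.1147)]
[np.float64(-0.0444), np.float64(-0.0), np.float64(0.0009), 0, 0, np.float64(0.1147)]
[np.float64(-0.0436), np.float64(0.0014), np.float64(0.0009), 0, 0, np.float64(0.1147)]
[np.float64(-0.0428), np.float64(0.0028), np.float64(0.0009), 0, 0, np.float64(0.1147)]
[np.float64(-0.042), np.float64(0.0041), np.float64(0.0009), 0, 0, np.float64(0.1147)]
[np.float64(-0.0411), np.float64(
[... 272 characters left out ...]
 np.float64(0.0009), 0, 0, np.float64(0.1147)]
[np.float64(-0.0373), np.float64(0.0098), np.float64(0.0009), 0, 0, np.float64(0.1147)]
[np.float64(-0.0363), np.float64(0.0108), np.float64(0.0009), 0, 0, np.float64(0.1147)]
[np.float64(-0.0353), np.float64(0.0117), np.float64(0.0009), 0, 0, np.float64(0.1147)]
[np.float64(-0.0342), np.float64(0.0125), np.float64(0.0009), 0, 0, np.float64(0.1147)]
[np.float64(-0.0331), np.float64(0.0133), np.float64(0.0009), 0, 0, np.float64(0.1147)]
cam pos [176.52763835 603.84235749 383.63340468]
cam in tool [  76.12248165   -0.33389187 -155.43340468] axis [-2.71651356e-01 -7.00678923e-04  9.62395475e-01] xax [-6.00038301e-05  9.99999745e-01  7.11119951e-04]
```

{"method": "play_rows", "body": {
  "moves": [
    [-0.048,-0.011,0.001,0,0,0.115,40],
    [-0.048,-0.01,0.001,0,0,0.115,40],
    [-0.047,-0.008,0.001,0,0,0.115,40],
    [-0.047,-0.006,0.001,0,0,0.115,40],
    [-0.046,-0.005,0.001,0,0,0.115,40],
    [-0.046,-0.003,0.001,0,0,0.115,40],
    [-0.045,-0.001,0.001,0,0,0.115,40],
    [-0.044,0,0.001,0,0,0.115,40]
  ]
}}

```text
t: 0.95
eef_pos: [472.3, 273.6, 217.6]
tcp_rot: [-3.139, 0.001, 1.79]
ft_force: [0.7, -0.1, 0.6]
opening: 0.417
```

```bash
python3 -c "
from plan import plan
plan([396,-200,210],0.442,15,True)" | sed 's/np.float64//g'
```

```text
from [472.3 273.6 217.6] 1.7901 rp [-3.1395e+00  8.0000e-04] t 0.95 F [ 0.7 -0.1  0.6] op 0.417
[(-0.0364), (0.0031), (0.0005), 0, 0, (0.0899)]
[(-0.0359), (0.0038), (0.0005), 0, 0, (0.0899)]
[(-0.0354), (0.0046), (0.0005), 0, 0, (0.0899)]
[(-0.0348), (0.0052), (0.0005), 0, 0, (0.0899)]
[(-0.0343), (0.0059), (0.0005), 0, 0, (0.0899)]
[(-0.0337), (0.0065), (0.0005), 0, 0, (0.0899)]
[(-0.0331), (0.0071), (0.0005), 0, 0, (0.0899)]
[(-0.0325), (0.0077), (0.0005), 0, 0, (0.0899)]
[(-0.0319), (0.0083), (0.0005), 0, 0, (0.0899)]
[(-0.0313), (0.0088), (0.0005), 0, 0, (0.0899)]
[(-0.0307), (0.0094), (0.0005), 0, 0, (0.0899)]
[(-0.0301), (0.0099), (0.0005), 0, 0, (0.0899)]
[(-0.0295), (0.0103), (0.0005), 0, 0, (0.0899)]
[(-0.0288), (0.0108), (0.0005), 0, 0, (0.0899)]
[(-0.0282), (0.0112), (0.0005), 0, 0, (0.0899)]
```

{"method": "play_rows", "body": {
  "moves": [
    [-0.036,0.003,0,0,0,0.09,40],
    [-0.036,0.004,0,0,0,0.09,40],
    [-0.035,0.005,0,0,0,0.09,40],
    [-0.035,0.005,0,0,0,0.09,40],
    [-0.034,0.006,0,0,0,0.09,40],
    [-0.034,0.006,0,0,0,0.09,40],
    [-0.033,0.007,0,0,0,0.09,40],
    [-0.032,0.008,0,0,0,0.09,40]
  ]
}}

```text
t: 1.75
eef_pos: [488.1, -14.2, 216.7]
tcp_rot: [-3.14, 0.003, 1.036]
ft_force: [0.3, 0.3, 0.7]
opening: 0.401
```

{"method": "play_rows", "body": {
  "moves": [
    [-0.032,0.008,0,0,0,0.09,40],
    [-0.031,0.009,0,0,0,0.09,40],
    [-0.031,0.009,0,0,0,0.09,40],
    [-0.03,0.01,0,0,0,0.09,40],
    [-0.029,0.01,0,0,0,0.09,40],
    [-0.029,0.011,0,0,0,0.09,40],
    [-0.028,0.011,0,0,0,0.09,40]
  ]
}}

```text
t: 2.45
eef_pos: [379.4, -214.9, 216.8]
tcp_rot: [3.141, 0.004, 0.378]
ft_force: [0.5, -0.6, -0.1]
opening: 0.397
```

Run:
```python
from h import *
from plan import plan
plan([396,-200,210],0.442,2)
from cell import *
c=read_camera("wrist");np.savez("pics/wrist1.npz",**c);cv2.imwrite("pics/wrist1.png",c["img"][:,:,::-1])
```

```text
from [ 379.4 -214.9  216.8] 0.3779 rp [3.1414 0.004 ] t 2.45 F [ 0.5 -0.6 -0.1] op 0.397
[np.float64(0.0104), np.float64(-0.0039), np.float64(0.0034), 0, 0, np.float64(-0.032)]
[np.float64(0.0106), np.float64(-0.0035), np.float64(0.0034), 0, 0, np.float64(-0.032)]
```

View pics/wrist1.png

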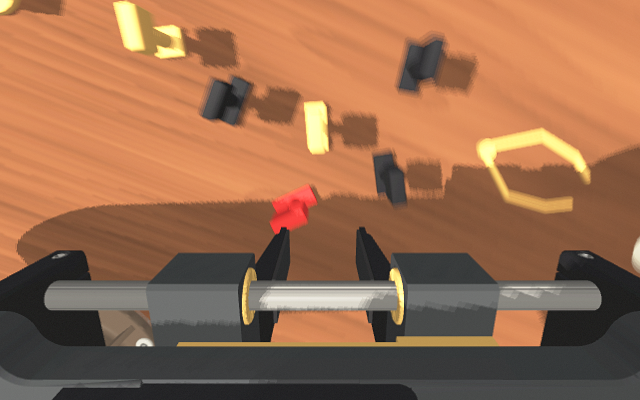

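The wrist view shows the hammer post at (317,127), the red one at (293,208) and black ones at (228,100), (390,180) and (422,64). I'll align the yaw and move closer.

{"method": "play_rows", "body": {
  "moves": [
    [0.01,-0.003,0.012,0,0,-0.03,40],
    [0.01,-0.003,0.012,0,0,-0.034,40],
    [0,0,0,0,0,0,40],
    [0,0,0,0,0,0,40]
  ]
}}

```text
t: 2.9
eef_pos: [392.6, -205.4, 192.4]
tcp_rot: [3.141, 0.005, 0.431]
ft_force: [0.4, 0.5, 0.4]
opening: 0.401
```

Run:
```python
from h import *
from cell import *
c=read_camera("wrist");np.savez("pics/wrist2.npz",**c)
s=state();print(s["eef_pos"],s["tcp_rot"],s["qvel"])
print("pred wing top",proj(c,[430,-185,76]))
a=c["img"][20:220,200:440,::-1];cv2.imwrite("pics/wrist2.png",cv2.resize(a,None,fx=3,fy=3,interpolation=cv2.INTER_NEAREST))
```

```text
[ 392.56326071 -205.45469683  192.43060329] [3.14112223 0.00487218 0.43111916] [-0.00247167 -0.00770612 -0.00096377 -0.00112594 -0.00070276  0.00045549]
pred wing top [318.21000609 148.46836647]
```

View pics/wrist2.png

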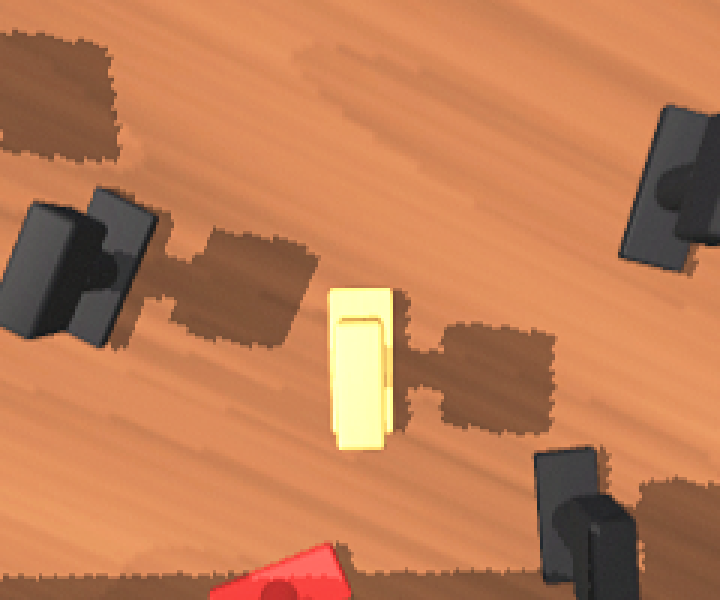

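Run:
```python
from h import *
from plan import plan
c=load("wrist2");t=load("top0");s=load("side0")
W=lambda x,y:(200+x/3-.5,20+y/3-.5)
for z in(74,76):print(z,plane(c,W(360.5,385),z))
k=[plane(c,W(*q),76) for q in((339,320),(382,319),(337,450),(384,450))]
print(np.round(k,1)); d=k[0]-k[2]+k[1]-k[3];print("yaw",np.arctan2(d[1],d[0]),np.linalg.norm(d)/2)
f=[plane(c,W(*q),8) for q in((329,289),(393,289),(392,433))];print(np.round(f,1)," foot w",np.linalg.norm(f[1]-f[0]))
X,e=tri([(c,W(360.5,385)),(s,(270+183/8-.5,254+101/8-.5)),(t,(398+24.2-.5,214+19.4-.5))]);print("3view",X,e)
plan([430,-185,160],.435,3)
```

```text
74 [ 430.76385901 -185.98266259   74.        ]
76 [ 430.9962762  -185.89257724   76.        ]
[[ 444.7 -173.1   76. ]
 [ 449.9 -183.7   76. ]
 [ 411.4 -187.5   76. ]
 [ 417.  -199.7   76. ]]
yaw 0.4288015442755859 36.44885960585494
[[ 448.3 -165.6    8. ]
 [ 457.4 -185.5    8. ]
 [ 412.3 -206.2    8. ]]  foot w 21.84817293085982
3view [ 430.23890142 -185.54904055   73.73904141] [0.6645615382342243, 1.1635292837204438, 1.704206657875261]
from [ 392.6 -205.5  192.4] 0.4311 rp [3.1411 0.0049] t 2.95 F [-0.1  0.2 -0.2] op 0.399
[np.float64(0.0142), np.float64(-0.001), np.float64(0.0108), 0, 0, np.float64(-0.0013)]
[np.float64(0.0142), np.float64(-0.001), np.float64(0.0108), 0, 0, np.float64(-0.0013)]
[np.float64(0.0142), np.float64(-0.0009), np.float64(0.0108), 0, 0, np.float64(-0.0013)]
```

Wrist, side and top views agree within 1 mm: wing centre (430.5,-185.7), yaw 0.43, foot 22 mm wide. Now moving over it and descending.

{"method": "play_rows", "body": {
  "moves": [
    [0.015,-0.001,0.005,0,0,0,40],
    [0.015,-0.001,0.005,0,0,0,40],
    [0.015,-0.001,0.01,0,0,0,40],
    [0,0,0.02,0,0,0,40],
    [0,0,0.02,0,0,0,40],
    [0,0,0,0,0,0,40],
    [0,0,0,0,0,0,40]
  ]
}}

```text
t: 3.65
eef_pos: [436.1, -183.2, 133.1]
tcp_rot: [3.137, 0.002, 0.43]
ft_force: [-0.3, -0.2, 0.4]
opening: 0.398
```

Run:
```python
from h import *
from plan import plan
plan([430.5,-185.7,54],.43,5)
from cell import *
c=read_camera("wrist");np.savez("pics/wrist3.npz",**c)
print("pred wing top",proj(c,[430.5,-185.7,76]))
a=c["img"][80:320,200:440,::-1];cv2.imwrite("pics/wrist3.png",cv2.resize(a,None,fx=2.5,fy=2.5,interpolation=cv2.INTER_NEAREST))
```

```text
from [ 436.1 -183.2  133.1] 0.4298 rp [3.1369e+00 2.2000e-03] t 3.65 F [-0.3 -0.2  0.4] op 0.398
[np.float64(-0.0012), np.float64(-0.0), np.float64(0.0158), 0, 0, np.float64(-0.0)]
[np.float64(-0.0012), np.float64(-0.0), np.float64(0.0158), 0, 0, np.float64(-0.0)]
[np.float64(-0.0012), np.float64(-0.0), np.float64(0.0158), 0, 0, np.float64(-0.0)]
[np.float64(-0.0012), np.float64(-0.0), np.float64(0.0158), 0, 0, np.float64(-0.0)]
[np.float64(-0.0012), np.float64(-0.0), np.float64(0.0158), 0, 0, np.float64(-0.0)]
pred wing top [321.16856024 228.54250481]
```

View pics/wrist3.png

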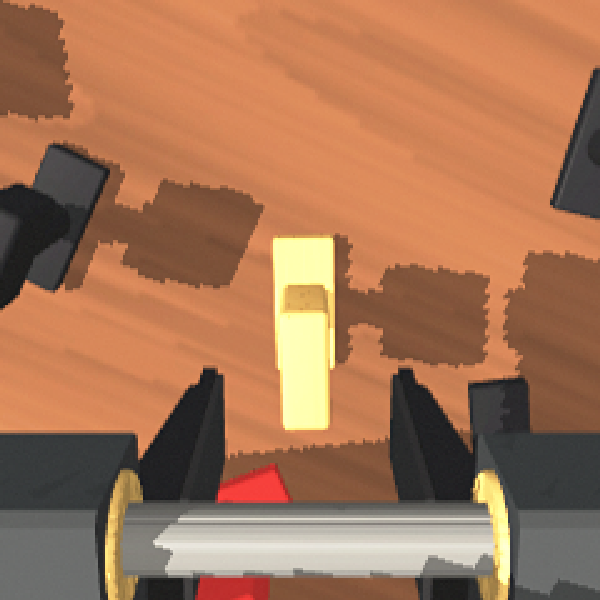

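The wing is centred between the jaws at (322,229), as predicted (321,228.5). Descending.

{"method": "play_rows", "body": {
  "moves": [
    [-0.002,0,0.016,0,0,0,40],
    [-0.002,0,0.016,0,0,0,40],
    [-0.002,0,0.016,0,0,0,40],
    [0,0,0.016,0,0,0,40],
    [0,0,0.008,0,0,0,40],
    [0,0,0,0,0,0,40]
  ]
}}

```text
t: 4.3
eef_pos: [433.7, -188.2, 65.0]
tcp_rot: [3.128, -0.004, 0.429]
ft_force: [0.1, 0.1, -0.3]
opening: 0.403
```

Run:
```python
from plan import plan
plan([430.5,-185.7,54],.43,1)
```

```text
from [ 433.7 -188.2   65. ] 0.429 rp [ 3.1277 -0.004 ] t 4.3 F [ 0.1  0.1 -0.3] op 0.403
[np.float64(-0.0019), np.float64(-0.0036), np.float64(0.011), 0, 0, np.float64(-0.001)]
```

{"method": "play_rows", "body": {
  "moves": [
    [-0.002,-0.003,0.006,0.013,-0.004,0,40],
    [-0.001,-0.001,0.006,0,0,0,40],
    [0,0,0,0,0,0,40]
  ]
}}

```text
t: 4.6
eef_pos: [429.9, -186.2, 54.0]
tcp_rot: [3.139, -0.001, 0.429]
ft_force: [-0.2, -0.2, 0.1]
opening: 0.403
```

Run:
```python
from plan import plan
plan([430.5,-185.7,54],.43,1)
```

```text
from [ 429.9 -186.2   54. ] 0.429 rp [ 3.1394e+00 -1.3000e-03] t 4.6 F [-0.2 -0.2  0.1] op 0.403
[np.float64(0.0007), np.float64(-0.0002), np.float64(-0.0), 0, 0, np.float64(-0.001)]
```

{"method": "play_rows", "body": {
  "moves": [
    [0,0,0,0.002,-0.001,0,0],
    [0,0,0,0,0,0,0],
    [0,0,0,0,0,0,0],
    [0,0,0,0,0,0,0],
    [0,0,0,0,0,0,0],
    [0,0,0,0,0,0,0]
  ]
}}

```text
t: 5.2
eef_pos: [430.1, -186.2, 54.6]
tcp_rot: [3.141, -0.001, 0.429]
ft_force: [-0.4, 0.2, -0.9]
opening: 0.145
```

{"method": "play_rows", "body": {
  "moves": [
    [0,0,-0.02,0,0,0,0],
    [0,0,-0.02,0,0,0,0],
    [0,0,-0.02,0,0,0,0],
    [0,0,-0.02,0,0,0,0],
    [0,0,-0.02,0,0,0,0],
    [0,0,0,0,0,0,0]
  ]
}}

```text
t: 5.8
eef_pos: [429.0, -185.6, 156.8]
tcp_rot: [-3.138, 0.002, 0.429]
ft_force: [0.1, -0.7, -2.7]
opening: 0.142
```

Run:
```python
from h import *
from plan import plan
plan([640.7,-34.1,140],1.856,11)
from cell import *
c=read_camera("wrist");np.savez("pics/wrist4.npz",**c)
a=c["img"][80:320,200:440,::-1];cv2.imwrite("pics/wrist4.png",cv2.resize(a,None,fx=2.5,fy=2.5,interpolation=cv2.INTER_NEAREST))
```

```text
from [ 429.  -185.6  156.8] 0.429 rp [-3.1384e+00  1.9000e-03] t 5.8 F [ 0.1 -0.7 -2.7] op 0.142
[np.float64(0.0232), np.float64(-0.0045), np.float64(0.0015), 0, 0, np.float64(-0.1297)]
[np.float64(0.0236), np.float64(-0.0015), np.float64(0.0015), 0, 0, np.float64(-0.1297)]
[np.float64(0.0236), np.float64(0.0016), np.float64(0.0015), 0, 0, np.float64(-0.1297)]
[np.float64(0.0232), np.float64(0.0046), np.float64(0.0015), 0, 0, np.float64(-0.1297)]
[np.float64(0.0224), np.float64(0.0076), np.float64(0.0015), 0, 0, np.float64(-0.1297)]
[np.float64(0.0212), np.float64(0.0104), np.float64(0.0015), 0, 0, np.float64(-0.1297)]
[np.float64(0.0197), np.float64(0.0131), np.float64(0.0015), 0, 0, np.float64(-0.1297)]
[np.float64(0.0179), np.float64(0.0155), np.float64(0.0015), 0, 0, np.float64(-0.1297)]
[np.float64(0.0157), np.float64(0.0177), np.float64(0.0015), 0, 0, np.float64(-0.1297)]
[np.float64(0.0133), np.float64(0.0196), np.float64(0.0015), 0, 0, np.float64(-0.1297)]
[np.float64(0.0106), np.float64(0.0211), np.float64(0.0015), 0, 0, np.float64(-0.1297)]
```

View pics/wrist4.png

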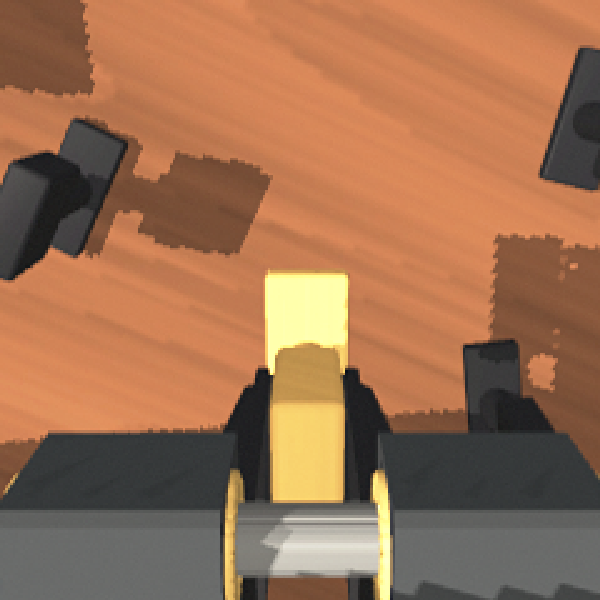

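The post is gripped (opening 0.142 ≈ 13.5 mm) and lifted, with its foot square to the tool. I'll carry it to a viewing point 60 mm short of the mark along the slot, turning it lengthwise on the way.

```bash
python3 -c "
from plan import plan
plan([657.5,-91.7,158],1.856,11)" | sed 's/np.float64//g'
```

```text
from [ 428.5 -185.3  155.6] 0.429 rp [-3.137e+00  2.900e-03] t 5.85 F [ 0.7  0.7 -3.1] op 0.148
[(0.0225), (0.0009), (-0.0002), 0, 0, (-0.1297)]
[(0.0222), (0.0038), (-0.0002), 0, 0, (-0.1297)]
[(0.0215), (0.0067), (-0.0002), 0, 0, (-0.1297)]
[(0.0204), (0.0094), (-0.0002), 0, 0, (-0.1297)]
[(0.0191), (0.0119), (-0.0002), 0, 0, (-0.1297)]
[(0.0174), (0.0143), (-0.0002), 0, 0, (-0.1297)]
[(0.0154), (0.0164), (-0.0002), 0, 0, (-0.1297)]
[(0.0131), (0.0183), (-0.0002), 0, 0, (-0.1297)]
[(0.0106), (0.0198), (-0.0002), 0, 0, (-0.1297)]
[(0.008), (0.021), (-0.0002), 0, 0, (-0.1297)]
[(0.0052), (0.0219), (-0.0002), 0, 0, (-0.1297)]
```

{"method": "play_rows", "body": {
  "moves": [
    [0.022,0.001,0,0,0,-0.13,0],
    [0.022,0.004,0,0,0,-0.13,0],
    [0.022,0.007,0,0,0,-0.13,0],
    [0.02,0.009,0,0,0,-0.13,0],
    [0.019,0.012,0,0,0,-0.13,0],
    [0.017,0.014,0,0,0,-0.13,0],
    [0.015,0.016,0,0,0,-0.13,0],
    [0.013,0.018,0,0,0,-0.13,0]
  ]
}}

```text
t: 6.65
eef_pos: [592.5, -112.4, 141.4]
tcp_rot: [-3.121, -0.008, 1.505]
ft_force: [-0.6, -0.6, -2.3]
opening: 0.147
```

```bash
python3 -c "
from plan import plan
plan([657.5,-91.7,158],1.856,4)" | sed 's/np.float64//g'
```

```text
from [ 592.5 -112.4  141.4] 1.5048 rp [-3.121  -0.0076] t 6.65 F [-0.6 -0.6 -2.3] op 0.147
[(0.0062), (0.0159), (-0.0041), 0, 0, (-0.0878)]
[(0.0048), (0.0164), (-0.0041), 0, 0, (-0.0878)]
[(0.0034), (0.0167), (-0.0041), 0, 0, (-0.0878)]
[(0.0019), (0.0169), (-0.0041), 0, 0, (-0.0878)]
```

{"method": "play_rows", "body": {
  "moves": [
    [0.006,0.016,-0.006,-0.02,-0.008,-0.088,0],
    [0.005,0.016,-0.006,0,0,-0.088,0],
    [0.003,0.017,-0.006,0,0,-0.088,0],
    [0.002,0.017,-0.006,0,0,-0.088,0],
    [0,0,0,0,0,0,0],
    [0,0,0,0,0,0,0]
  ]
}}

```text
t: 7.25
eef_pos: [658.1, -88.3, 151.6]
tcp_rot: [-3.129, -0.009, 1.875]
ft_force: [-0.1, -0.2, -3.0]
opening: 0.146
```

Run:
```python
from h import *
from plan import plan
plan([657.5,-91.7,158],1.856,1)
from cell import *
c=read_camera("wrist");np.savez("pics/wrist5.npz",**c);cv2.imwrite("pics/wrist5.png",c["img"][:,:,::-1])
print(proj(c,[640.7,-34.1,26]))
```

```text
from [658.1 -88.3 151.6] 1.8754 rp [-3.1286 -0.0085] t 7.25 F [-0.1 -0.2 -3. ] op 0.146
[np.float64(-0.0031), np.float64(-0.0016), np.float64(-0.0064), 0, 0, np.float64(0.0194)]
[323.79157637 131.57390916]
```

View pics/wrist5.png

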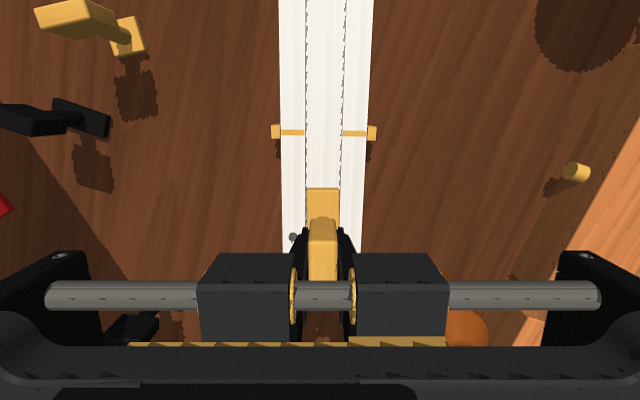

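The wrist view shows the brass lines at v≈132 on both sides of the slot (u≈305–343), with the held foot at (322,200) already over the slot. Zooming in to measure.

Run:
```python
from h import *
c=load("wrist5")
a=c["img"][70:220,260:385,::-1];cv2.imwrite("pics/wrist5z.png",cv2.resize(a,None,fx=4,fy=4,interpolation=cv2.INTER_NEAREST))
hsv=cv2.cvtColor(c["img"],cv2.COLOR_RGB2HSV)
m=cv2.inRange(hsv,(12,90,90),(35,255,255))[120:150,260:385]
k,l,st,ce=cv2.connectedComponentsWithStats(m)
print([(st[i].tolist(),ce[i].round(1).tolist()) for i in range(1,k) if st[i][4]>5])
g=cv2.cvtColor(c["img"],cv2.COLOR_RGB2GRAY)
for v in(80,100,120,145,160,175): print(v,g[v,296:352].tolist())
```

```text
[([10, 3, 34, 17, 273], [22.0, 11.4]), ([83, 4, 34, 18, 278], [104.0, 12.9])]
80 [237, 238, 238, 240, 240, 240, 242, 243, 245, 145, 245, 241, 237, 240, 241, 241, 242, 242, 242, 242, 241, 241, 242, 241, 242, 243, 243, 243, 244, 242, 240, 238, 237, 238, 239, 239, 239, 241, 242, 242, 241, 240, 240, 240, 242, 243, 144, 146, 250, 244, 241, 242, 241, 241, 241, 242]
100 [236, 236, 237, 237, 237, 239, 241, 243, 245, 146, 152, 242, 237, 238, 240, 241, 241, 242, 241, 241, 241, 241, 240, 241, 241, 242, 243, 243, 242, 240, 238, 237, 237, 237, 238, 237, 238, 241, 242, 242, 240, 239, 239, 238, 239, 240, 240, 194, 244, 241, 241, 242, 241, 240, 240, 240]
120 [236, 235, 236, 237, 236, 238, 240, 242, 244, 146, 241, 237, 234, 238, 239, 241, 241, 241, 239, 239, 241, 240, 239, 239, 241, 242, 242, 242, 240, 237, 235, 235, 236, 237, 236, 236, 238, 241, 241, 241, 240, 238, 236, 239, 242, 144, 167, 247, 241, 239, 239, 240, 239, 239, 239, 241]
145 [234, 235, 236, 235, 234, 237, 240, 242, 243, 125, 241, 235, 234, 238, 239, 241, 239, 237, 237, 238, 239, 238, 238, 237, 240, 242, 241, 240, 236, 234, 234, 234, 236, 236, 236, 235, 240, 240, 240, 240, 237, 234, 236, 240, 139, 139, 246, 239, 238, 240, 240, 238, 238, 237, 240, 241]
160 [233, 234, 235, 235, 234, 236, 241, 241, 243, 122, 239, 234, 234, 237, 238, 239, 238, 237, 237, 238, 239, 238, 236, 236, 240, 242, 240, 237, 234, 232, 232, 234, 236, 235, 233, 238, 240, 240, 239, 239, 235, 235, 236, 178, 140, 189, 242, 237, 237, 239, 238, 237, 236, 237, 240, 241]
175 [232, 234, 235, 234, 234, 235, 240, 242, 245, 110, 149, 240, 236, 237, 239, 239, 236, 235, 235, 237, 238, 237, 236, 236, 241, 241, 239, 235, 232, 231, 233, 234, 235, 235, 235, 239, 239, 239, 239, 237, 234, 234, 237, 212, 134, 243, 237, 236, 237, 239, 237, 237, 235, 239, 241, 240]
```

View pics/wrist5z.png

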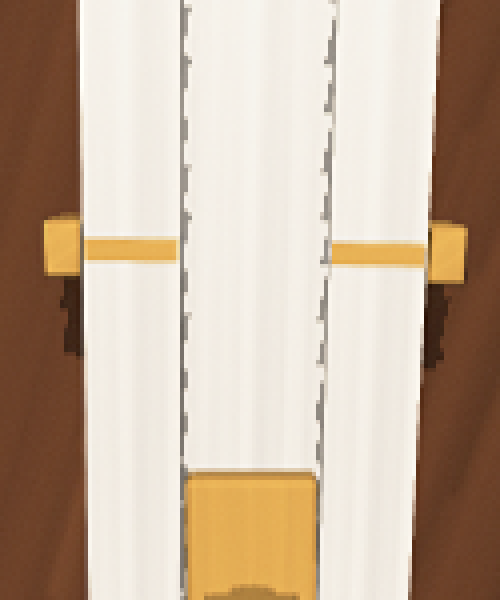

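Run:
```python
from h import *
c=load("wrist5");s=load("side0");t=load("top0")
z=27
L=[plane(c,(304.6,v),z) for v in(80,120,145,175)]
R=[plane(c,(u,v),z) for u,v in((343.6,80),(342.5,120),(341.5,145),(340.4,175))]
for P in(L,R):
    d=P[0]-P[-1];print(np.round(P,1).tolist(),"yaw",np.arctan2(d[1],d[0]))
a=plane(c,(304.3,131.8),z);b=plane(c,(342.3,133.0),z);print("line ends",a,b,"gap",np.linalg.norm(a-b),"mark",(a+b)/2, "across yaw",np.arctan2(*(b-a)[[1,0]]))
a2=plane(c,(271,131.3),z);b2=plane(c,(376.5,133.5),z);print("tabs",np.linalg.norm(a2-b2),(a2+b2)/2,np.arctan2(*(b2-a2)[[1,0]]))
S=lambda x,y:(330+x/5-.5,160+y/5-.5)
T=lambda x,y:(245+x/5-.5,85+y/5-.5)
for w,o,q in(((304.3,131.8),(315,285),(474,240)),((342.3,133.0),(391,259),(449,160))):
    print("3view",tri([(c,w),(s,S(*o)),(t,T(*q))]))
# held foot: front edge corners (foot underside front? top front) 
for zz in (97,105): print("foot front corners",plane(c,(260+186/4,70+472/4),zz),plane(c,(260+317/4,70+472/4),zz))
```

```text
[[613.0, 1.0, 27.0], [622.2, -29.7, 27.0], [628.3, -49.9, 27.0], [635.8, -75.3, 27.0]] yaw 1.8609944631831807
[[643.7, 10.6, 27.0], [652.9, -20.1, 27.0], [658.8, -40.3, 27.0], [666.1, -65.7, 27.0]] yaw 1.8570161599371529
line ends [624.79534644 -39.24853707  27.        ] [656.18927929 -30.40808226  27.        ] gap 32.61491470694199 mark [640.49231286 -34.82830967  27.        ] across yaw 0.2744895020816919
tabs 90.52990516623784 [640.81631048 -34.72028482  27.        ] 0.285018871763695
3view (array([624.75084259, -39.26295674,  25.25639605]), [0.13040549649129693, 1.7529350863552966, 1.7477501613692332])
3view (array([656.3670533 , -29.8293384 ,  25.78925447]), [0.6452071334118069, 1.2878965504281623, 1.4721947660467807])
foot front corners [640.02373338 -68.80915828  97.        ] [661.06110806 -62.1258225   97.        ]
foot front corners [639.92906844 -66.82687294 105.        ] [660.16774188 -60.39727551 105.        ]
```

The wrist, side and top views put the mark at (640.7,-34.7) with slot yaw 1.859. The tab span measures 90.5 mm against 91 expected. Moving over the mark and straightening the tilt.

```bash
python3 -c "
from plan import plan
plan([640.5,-35.1,120],1.859,4)" | sed 's/np.float64//g'
```

```text
from [658.  -88.3 151.6] 1.8753 rp [-3.1285 -0.0086] t 7.3 F [-0.2 -0.6 -3. ] op 0.146
[(0.014), (-0.0002), (0.0079), 0, 0, (0.0041)]
[(0.014), (-0.0002), (0.0079), 0, 0, (0.0041)]
[(0.014), (-0.0003), (0.0079), 0, 0, (0.0041)]
[(0.014), (-0.0004), (0.0079), 0, 0, (0.0041)]
```

{"method": "play_rows", "body": {
  "moves": [
    [0.014,0,0.007,-0.013,-0.009,0.01,0],
    [0.014,0,0.007,0,0,0.006,0],
    [0.014,0,0.007,0,0,0,0],
    [0.012,0,0.007,0,0,0,0],
    [0,0,0,0,0,0,0],
    [0,0,0,0,0,0,0]
  ]
}}

```text
t: 7.9
eef_pos: [638.5, -34.4, 119.7]
tcp_rot: [-3.137, -0.001, 1.853]
ft_force: [0.2, 0.5, -2.7]
opening: 0.148
```

Run:
```python
from h import *
from plan import plan
plan([640.5,-35.1,60.5],1.859,4)
```

```text
from [638.5 -34.4 119.7] 1.8527 rp [-3.1373e+00 -1.2000e-03] t 7.9 F [ 0.2  0.5 -2.7] op 0.148
[np.float64(-0.0003), np.float64(0.0004), np.float64(0.0148), 0, 0, np.float64(-0.0016)]
[np.float64(-0.0003), np.float64(0.0004), np.float64(0.0148), 0, 0, np.float64(-0.0016)]
[np.float64(-0.0003), np.float64(0.0004), np.float64(0.0148), 0, 0, np.float64(-0.0016)]
[np.float64(-0.0003), np.float64(0.0004), np.float64(0.0148), 0, 0, np.float64(-0.0016)]
```

Foot bottom is now at z≈65. I'll lower it to about 15 mm above the lips, then recheck before entering the slot.

{"method": "play_rows", "body": {
  "moves": [
    [-0.001,0.002,0.01,-0.004,-0.001,-0.006,0],
    [0,0,0.01,0,0,0,0],
    [0,0,0.01,0,0,0,0],
    [0,0,0,0,0,0,0],
    [0,0,0,0,0,0,0]
  ]
}}

```text
t: 8.4
eef_pos: [641.4, -36.3, 86.8]
tcp_rot: [3.141, 0.0, 1.858]
ft_force: [0.0, -1.2, -2.0]
opening: 0.145
```

Run:
```python
from h import *
from plan import plan
plan([640.5,-35.1,60.5],1.859,3)
from cell import *
w=read_camera("wrist");np.savez("pics/wrist6.npz",**w)
s=read_camera("side");np.savez("pics/side6.npz",**s)
a=cv2.resize(w["img"][100:300,260:385,::-1],(375,600),interpolation=cv2.INTER_NEAREST)
b=cv2.resize(s["img"][150:270,345:430,::-1],(425,600),interpolation=cv2.INTER_NEAREST)
cv2.imwrite("pics/both6.png",np.hstack([a,b]))
```

```text
from [641.4 -36.3  86.8] 1.858 rp [3.1411e+00 3.0000e-04] t 8.4 F [ 0.  -1.2 -2. ] op 0.145
[np.float64(0.0005), np.float64(-0.0002), np.float64(0.0088), 0, 0, np.float64(-0.0003)]
[np.float64(0.0005), np.float64(-0.0002), np.float64(0.0088), 0, 0, np.float64(-0.0003)]
[np.float64(0.0005), np.float64(-0.0002), np.float64(0.0088), 0, 0, np.float64(-0.0003)]
```

View pics/both6.png

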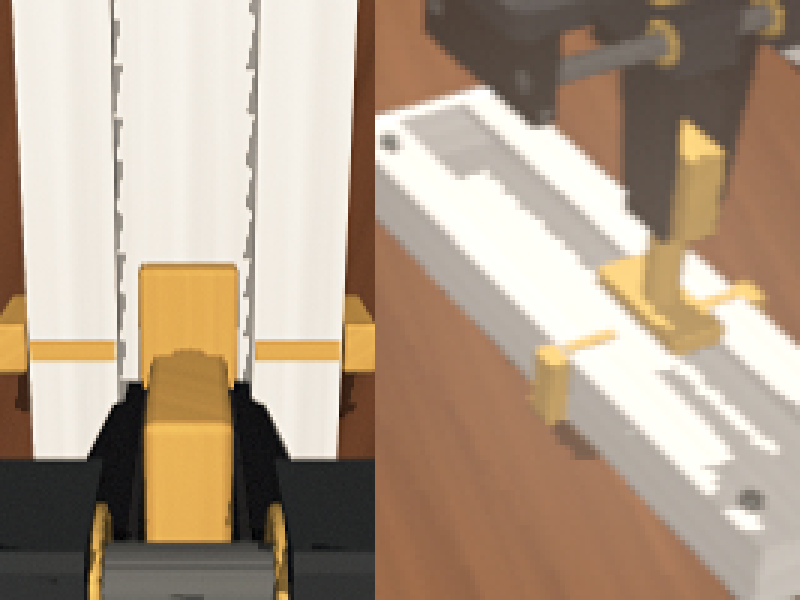

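The foot (u 140–237 in the crop) is centred between the lip edges (117–255) and straight along the slot. Lowering it through.

{"method": "play_rows", "body": {
  "moves": [
    [0.001,-0.001,0.007,0,0,0,0],
    [0,0,0.007,0,0,0,0],
    [0,0,0.006,0,0,0,0],
    [0,0,0,0,0,0,0],
    [0,0,0,0,0,0,0]
  ]
}}

```text
t: 9.0
eef_pos: [640.3, -35.5, 65.9]
tcp_rot: [3.14, 0.001, 1.858]
ft_force: [0.8, 0.4, -3.2]
opening: 0.146
```

Run:
```python
from h import *
from plan import plan
plan([640.5,-35.1,60.5],1.859,1)
```

```text
from [640.3 -35.5  65.9] 1.8581 rp [3.1399e+00 8.0000e-04] t 9.0 F [ 0.8  0.4 -3.2] op 0.146
[np.float64(0.0003), np.float64(0.0003), np.float64(0.0054), 0, 0, np.float64(-0.0009)]
```

{"method": "play_rows", "body": {
  "moves": [
    [0,0,0.004,0,0,0,0],
    [0,0,0.001,0,0,0,0],
    [0,0,0,0,0,0,0],
    [0,0,0,0,0,0,0]
  ]
}}

```text
t: 9.4
eef_pos: [640.6, -35.5, 60.8]
tcp_rot: [3.139, 0.001, 1.858]
ft_force: [0.7, -0.3, -2.8]
opening: 0.146
```

Run:
```python
from h import *
from plan import plan
plan([640.5,-35.1,60.5],0.285,12)
from cell import *
s=read_camera("side");np.savez("pics/side7.npz",**s)
b=cv2.resize(s["img"][150:270,345:430,::-1],(425,600),interpolation=cv2.INTER_NEAREST)
cv2.imwrite("pics/side7.png",b)
```

```text
from [640.6 -35.5  60.8] 1.8582 rp [3.1394e+00 1.1000e-03] t 9.4 F [ 0.7 -0.3 -2.8] op 0.146
[np.float64(0.0), np.float64(0.0), np.float64(0.0), 0, 0, np.float64(0.1311)]
[np.float64(0.0), np.float64(-0.0), np.float64(0.0), 0, 0, np.float64(0.1311)]
[np.float64(0.0), np.float64(-0.0), np.float64(0.0), 0, 0, np.float64(0.1311)]
[np.float64(0.0), np.float64(-0.0), np.float64(0.0), 0, 0, np.float64(0.1311)]
[np.float64(0.0), np.float64(-0.0), np.float64(0.0), 0, 0, np.float64(0.1311)]
[np.float64(0.0), np.float64(-0.0), np.float64(0.0), 0, 0, np.float64(0.1311)]
[np.float64(0.0), np.float64(-0.0), np.float64(0.0), 0, 0, np.float64(0.1311)]
[np.float64(0.0), np.float64(-0.0), np.float64(0.0), 0, 0, np.float64(0.1311)]
[np.float64(0.0), np.float64(-0.0), np.float64(0.0), 0, 0, np.float64(0.1311)]
[np.float64(0.0), np.float64(-0.0), np.float64(0.0), 0, 0, np.float64(0.1311)]
[np.float64(0.0), np.float64(-0.0), np.float64(0.0), 0, 0, np.float64(0.1311)]
[np.float64(0.0), np.float64(-0.0), np.float64(0.0), 0, 0, np.float64(0.1311)]
```

View pics/side7.png

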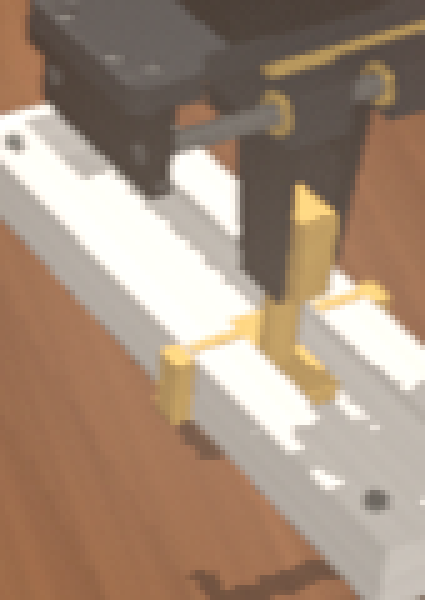

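The foot is inside the slot, below the lips. Earlier turns drifted a little, so I'll make the quarter turn in small checked batches.

{"method": "play_rows", "body": {
  "moves": [
    [0,0,0,0,0,0.1,0],
    [0,0,0,0,0,0.1,0],
    [0,0,0,0,0,0.1,0],
    [0,0,0,0,0,0,0]
  ]
}}

```text
t: 9.85
eef_pos: [640.8, -35.6, 61.3]
tcp_rot: [3.138, 0.001, 1.548]
ft_force: [-1.0, 0.3, -2.3]
opening: 0.149
```

{"method": "play_rows", "body": {
  "moves": [
    [0,0,0.001,0.003,0,0.1,0],
    [0,0,0,0,0,0.1,0],
    [0,0,0,0,0,0.1,0],
    [0,0,0,0,0,0.1,0],
    [0,0,0,0,0,0,0]
  ]
}}

```text
t: 10.35
eef_pos: [641.0, -35.6, 60.9]
tcp_rot: [3.14, 0.0, 1.149]
ft_force: [-0.7, -0.9, -2.2]
opening: 0.145
```

{"method": "play_rows", "body": {
  "moves": [
    [0,0,0,0,0,0.1,0],
    [0,0,0,0,0,0.1,0],
    [0,0,0,0,0,0.1,0],
    [0,0,0,0,0,0.1,0],
    [0,0,0,0,0,0,0]
  ]
}}

```text
t: 10.85
eef_pos: [641.1, -35.6, 61.2]
tcp_rot: [3.14, -0.001, 0.761]
ft_force: [0.5, 1.6, -3.4]
opening: 0.146
```

Smooth, with no contact forces. 0.476 rad remain.

{"method": "play_rows", "body": {
  "moves": [
    [0,0,0,0,0,0.1,0],
    [0,0,0,0,0,0.1,0],
    [0,0,0,0,0,0.1,0],
    [0,0,0,0,0,0.1,0],
    [0,0,0,0,0,0.08,0],
    [0,0,0,0,0,0,0],
    [0,0,0,0,0,0,0]
  ]
}}

```text
t: 11.55
eef_pos: [641.2, -35.6, 61.5]
tcp_rot: [3.14, -0.001, 0.309]
ft_force: [0.6, -0.8, -3.3]
opening: 0.15
```

{"method": "play_rows", "body": {
  "moves": [
    [0,0,0.002,0,0,0,0],
    [0,0,0,0,0,0,0],
    [0,0,0,0,0,0,0]
  ]
}}

```text
t: 11.85
eef_pos: [641.1, -35.6, 59.3]
tcp_rot: [3.14, -0.001, 0.317]
ft_force: [0.9, -0.5, -2.2]
opening: 0.148
```

Run:
```python
from h import *
from plan import plan
plan([640.5,-35.1,58.6],0.287,1)
from cell import *
w=read_camera("wrist");np.savez("pics/wrist8.npz",**w)
s=read_camera("side");np.savez("pics/side8.npz",**s)
a=cv2.resize(w["img"][100:300,240:400,::-1],(400,500),interpolation=cv2.INTER_NEAREST)
b=cv2.resize(s["img"][150:270,345:430,::-1],(354,500),interpolation=cv2.INTER_NEAREST)
cv2.imwrite("pics/both8.png",np.hstack([a,b]))
```

```text
from [641.1 -35.6  59.3] 0.3169 rp [ 3.1403e+00 -1.3000e-03] t 11.85 F [ 0.9 -0.5 -2.2] op 0.148
[np.float64(-0.0004), np.float64(-0.0007), np.float64(0.0007), 0, 0, np.float64(0.0299)]
```

View pics/both8.png

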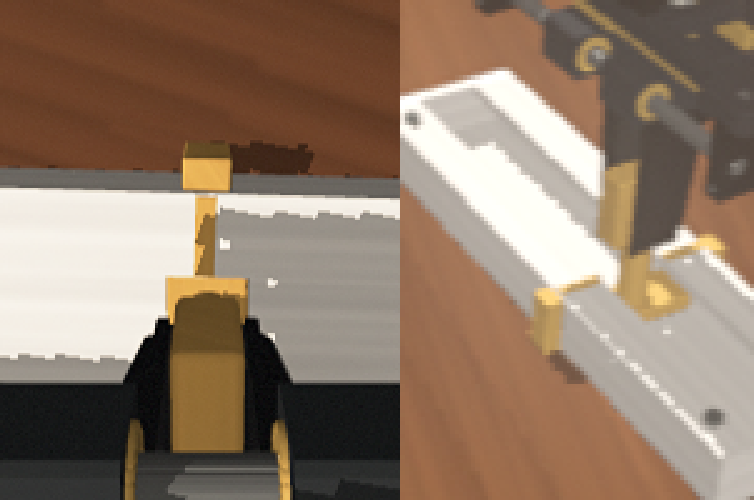

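The foot lies across the slot, with its wing in line with the brass mark lines. I'll trim the yaw, seat it on the floor and release.

{"method": "play_rows", "body": {
  "moves": [
    [0,0,0.0005,0,0,0.03,0],
    [0,0,0.0005,0,0,0,0],
    [0,0,0.0005,0,0,0,0],
    [0,0,0,0,0,0,0]
  ]
}}

```text
t: 12.35
eef_pos: [641.2, -35.6, 58.7]
tcp_rot: [3.14, -0.002, 0.284]
ft_force: [-0.5, 0.3, -3.1]
opening: 0.146
```

{"method": "play_rows", "body": {
  "moves": [
    [0,0,0.001,0,0,0,0],
    [0,0,0,0,0,0,0],
    [0,0,0,0,0,0,0]
  ]
}}

```text
t: 12.65
eef_pos: [641.5, -35.7, 58.6]
tcp_rot: [3.14, -0.003, 0.284]
ft_force: [0.1, 0.4, -1.7]
opening: 0.148
```

Contact: z held at 58.6 (expected 58.6) and the carried weight is dropping off. Releasing.

{"method": "play_rows", "body": {
  "moves": [
    [0,0,0,0,0,0,20],
    [0,0,0,0,0,0,30],
    [0,0,0,0,0,0,40],
    [0,0,0,0,0,0,40],
    [0,0,0,0,0,0,40],
    [0,0,0,0,0,0,40]
  ]
}}

```text
t: 13.25
eef_pos: [642.0, -35.8, 58.5]
tcp_rot: [3.139, -0.004, 0.285]
ft_force: [0.4, -1.1, -0.2]
opening: 0.396
```

{"method": "play_rows", "body": {
  "moves": [
    [0,0,-0.01,0,0,0,40],
    [0,0,-0.02,0,0,0,40],
    [0,0,-0.025,0,0,0,40],
    [0,0,-0.025,0,0,0,40],
    [0,0,-0.025,0,0,0,40],
    [-0.03,0,0,0,0,0,40],
    [0,0,0,0,0,0,40],
    [0,0,0,0,0,0,40]
  ]
}}

```text
t: 14.05
eef_pos: [612.5, -44.2, 172.8]
tcp_rot: [3.138, -0.007, 0.285]
ft_force: [0.4, -0.7, 0.2]
opening: 0.401
```

Run:
```python
from h import *
from cell import *
w=read_camera("wrist");np.savez("pics/wrist9.npz",**w)
s=read_camera("side");np.savez("pics/side9.npz",**s)
t=read_camera("top");np.savez("pics/top9.npz",**t)
a=cv2.resize(w["img"][50:250,240:400,::-1],(480,600),interpolation=cv2.INTER_NEAREST)
b=cv2.resize(s["img"][150:250,350:420,::-1],(320,457),interpolation=cv2.INTER_NEAREST)
cc=np.zeros((600,320,3),np.uint8);cc[:457]=b
cv2.imwrite("pics/both9.png",np.hstack([a,cc]));cv2.imwrite("pics/top9.png",t["img"][:,:,::-1])
```

```text
(no output)
```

View pics/both9.png

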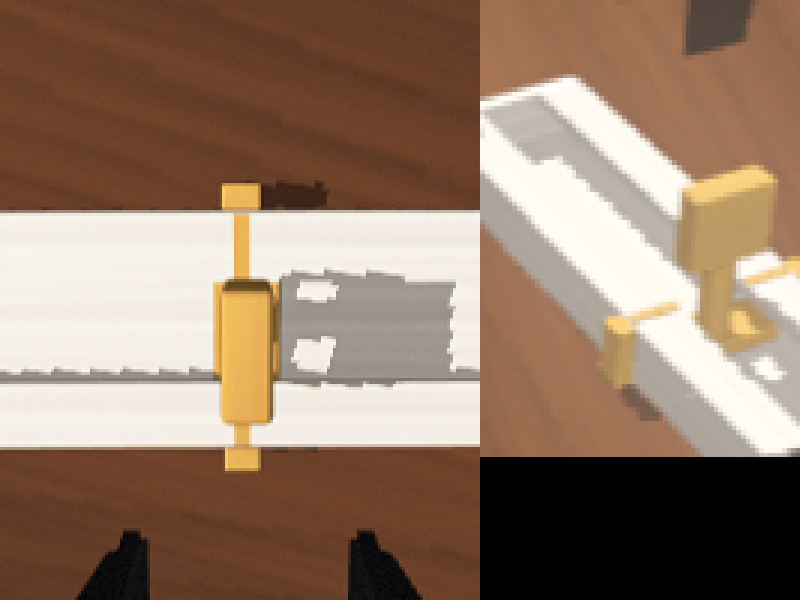

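View pics/top9.png

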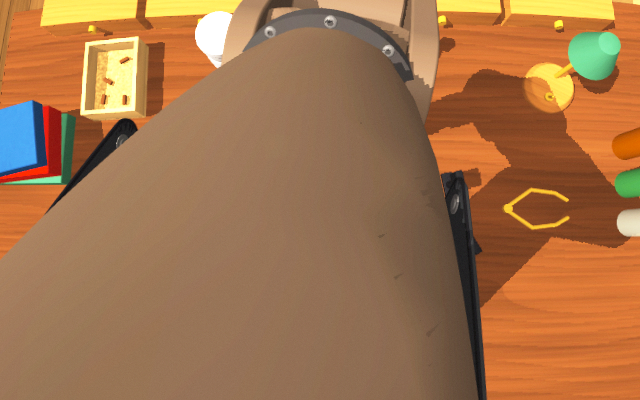

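The post stands upright with its foot under both lips, in line with the mark. I'll check it numerically from the wrist and side views, and check the bystanders.

Run:
```python
from h import *
w=load("wrist9");s=load("side9");s0=load("side0")
W=lambda x,y:(240+x/3-.5,50+y/3-.5)
q=[W(222,290),W(270,290),W(272,424),W(223,424)]
ctr=np.mean(q,0); S=(350+(729-480)/4.571-.5,150+184/4.571-.5)
X,e=tri([(w,ctr),(s,S)]);print("wing top",X,e)
P=[plane(w,k,80) for k in q];c=np.mean(P,0);print("on z=80:",c,"dist to mark",np.hypot(c[0]-640.7,c[1]+34.7))
d=P[0]-P[3]+P[1]-P[2];print("yaw",np.arctan2(d[1],d[0]),"want .287, len",np.linalg.norm(d)/2)
for n,b in(("disc",(255,138,34,50)),("square",(278,185,30,52))):
    x,y,ww,h=b
    for im in(s0,s):
        m=cv2.inRange(cv2.cvtColor(im["img"],cv2.COLOR_RGB2HSV),(18,110,60),(35,255,255))[y:y+h,x:x+ww]
        M=cv2.moments(m,True);print(n,M["m00"],M["m10"]/M["m00"]+x,M["m01"]/M["m00"]+y)
```

```text
wing top [642.68074827 -36.14058544  78.80080165] [0.4974448342480234, 0.49744483424797037]
on z=80: [642.12033071 -35.95555015  80.        ] dist to mark 1.8957176769941906
yaw 0.29519039069546743 want .287, len 35.380208500327214
disc 672.0 273.7127976190476 162.36607142857142
disc 683.0 273.61346998535873 162.36896046852124
square 601.0 293.4126455906822 209.3261231281198
square 601.0 293.4509151414309 209.35607321131448
```

```bash
python3 -c "
from cell import *
s=state();print(s['t'],s['ft_force'],s['qvel'].round(3))
print(job_done())"
```

```text
14.2 [ 0.40792675 -0.40635807  0.17769419] [ 0.001  0.01   0.002 -0.    -0.003  0.001]
the job is handed in; nothing more can be done
None
```

I lowered the long-footed post lengthwise through the slot and turned it a quarter turn so its foot lies under both lips at the mark. I set it on the channel floor, released it, moved the gripper clear and handed the job in at about 14 s.

Last checks from the wrist and side views:

| Check | Measured | Expected or limit |
|---|---|---|
| Wing top height | 79 mm | 80 mm if standing on the floor |
| Distance from the mark | 2 mm | under 20 mm |
| Angle off square across the slot | 0.01 rad | under 0.35 rad |
| Round and square posts (side view) | moved less than 0.2 px | leave in place |

- **Upright:** I judged this by eye and from the wing top's height and position; I did not measure the tilt.
- **Forces:** the wrist force read no more than about 4 N at every check.
- **Not checked:** the final top picture was blocked by the arm, so the top camera gave no cross-check at the end.
- **Small disagreement:** in the first side and top pictures, heights read about 2 to 3 mm low (for example 74 mm against 76 mm for the wing top). That is about the stated calibration error.

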